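# Open the knife tin in its sloping stand

## Robot

A 7-joint arm with a two-finger parallel gripper is mounted at the origin on a cart in front of the work surface, level with it; the furniture and walls round the work are solid. World frame = base frame: x ahead of the robot, y to its left, z up, the work surface at z = 0. Lengths are in mm, angles in degrees, forces in N, time in s.
With the tool pointing down it reaches from about 425 to 875 mm from the base axis. Payload 4.7 kg.
Tool frame: the origin (TCP) lies midway between the tips of the shut fingers; the grasp point (between the pads) lies 19 mm behind it; z points along the fingers, y is the line along which they close (so a half turn about z gives the same grasp; the last joint's range is limited). The gripper opens to 87 mm and grips with 3 to 60 N. Pads are 19 mm wide; open, the fingers measure 117 mm over their backs; the gripper's body (75 mm by 190 mm) begins 51 mm behind the grasp point.
Start: joints at [-65.713, 18.392, -4.016, 83.108, 1.295, 78.541, -3.26], TCP at [259.005, 596.189, 222.587] pointing down, gripper open.
Joint ranges: [-163.93, 163.93], [-17.29, 119.83], [-79.2, 71.16], [3.27, 140.29], [-89.18, 269.18], [5.43, 117.66], [-154.24, 154.24]. Speed limits (degrees/s): [147.25, 147.25, 180, 180, 180, 180, 180].

## Interface

Orientations are given as a 3x3 rotation matrix whose columns are the frame's x, y, z axes.
In Python, from cell import r, eyes gives the robot as it stands.
- The arm moves only by the shell command python3 -m handwheel 'ROWS' [FORCE]. ROWS is JSON, a list of rows, each an object of numbers: "rx", "ry", "rz": the turn, a rotation vector about the tool's x, y, z in degrees; "x", "y", "z": the shift along the tool's x, y, z in cm; "claw": the finger opening in cm, from 0 to 8.7. A call has 1 to 20 rows; each row is the pose to reach, as a shift and turn from the pose commanded when the call began, along the tool's axes at that moment; what a row does not reach only later rows make up. A row lasts 1/12 s, in which the tool goes at most 41.7 mm and 7.16 degrees, less where a joint would pass 70% of its speed; a pose out of reach is approached as far as the arm can. A call with a gripper value outside its range is refused whole. The fingers move at their own pace and stop on an object; FORCE is the grip in N (left out, the last holds). Time passes only in rows, so rows that repeat a pose let the fingers close. It gives the time, the measured TCP pose, the force, the opening and the grip force at its end, in the units of the state.
- r.observe(): the state, without advancing time (a new reading comes with each control period).
- eyes.camera(name): name is "scene" or "top" or "wrist"; returns a dict with "img" (420x560x3 uint8, blue, green, red), "fx", "fy", "cx", "cy" (pixels), "world_from_camera" (4x4, takes a point from camera to world coordinates). Camera axes: x right, y down, z forward; pixel columns grow to the right and rows downward; lengths in mm; the calibration is good to about 2 mm. A picture is of the moment at which its call begins. There is no depth.
- r.job_done(): hands the job in; it is judged then, once.
The state is a dict: "t": time; "joints": joint angles; "qvel": joint speeds; "tau": joint torques, N m; "tcp_pos": TCP position; "eef_rot": TCP orientation; "force": force on the tool from outside, world axes, zero at the start; "ft_torque": the same for the moment, N m; "opening": opening from 0.0 (shut) to 1.0 (fully open); "finger_force": force on a finger pad.
Only numpy, scipy, OpenCV 4.12 (cv2) and the standard library are available. Lean on these libraries where they do the work, as an engineer would, in place of code of your own. Each camera call takes 0.05 s, during which the arm holds its last target. There are 200 camera calls.

## Task

Open the tin of planer knives that leans in the sloping stand: slide the steel fork fully home over the tin's foot so that it holds the base down, then draw the tight, deep lid straight off along the tin's axis, keeping the base in its seat. Stand the lid, open side down, flat in the shallow wooden tray, leave the fork home, and do not disturb the other things on the table.

Things in the scene. Friction and masses are not known exactly. Their poses are not given: they have to be found in the camera images.
- stand: Fixed plywood stand, 215 mm long, 165 wide, about 135 high at its high end; origin on the table below the seat; yaw about -0.65 to -1.25. Its board slopes up along the stand's +x (to the right and away from the robot) at 25 degrees, so the tin leans 25 degrees toward the stand's -x. Slope frame used below: u up the slope, v = the stand's y, n square to the slope, origin at point seat.
- seat (a point): The middle of the seat on the slope, 45 mm above the table; the tin base's origin lies here (within 2 mm) while it is seated. Stops before, behind and beside the foot keep it from shifting, nothing but the fork keeps it from coming out along n.
- tin_base: Loose aluminium base, 0.24 kg; origin mid underside, x up the slope, y across it, z along the tin's axis (leaning 25 degrees). Foot 56 (x) by 124 (y) by 8 mm, body 43 by 83 mm up to z = 94 mm. Two spring strips on its y sides grip the lid: drawing it off takes about 8 to 14 N over the first 60 mm, more than the base weighs; without the fork the base comes out with it.
- lid: Loose deep aluminium lid, 52 (x) by 92 (y) by 74 mm (z), wall 3 mm, about 0.12 kg; origin mid open rim, z toward its closed top. At the start it is fully on: rim 24 mm above the base's underside along the axis, overlap 70 mm, 1.5 mm play all round. Too long to grip along y: grip it across x (52 mm, tool tilted with the tin); a 45 N grip holds it and does no harm.
- lid_top (a point): Middle of the lid's closed top, 74 mm from its rim.
- fork (a joint): Travel in m of the steel keeper fork down the slope (toward the stand's -x): starts at 0 to 0.01 (drawn back); 0.05 is fully home, at a stop. Its two 16 mm prongs then reach over both ends of the tin's foot, past its middle, 1.5 mm above it. It slides against about 2.5 N of friction and stays where it is left.
- fork_tab (a point): Middle of the top edge of the fork's upright tab: a plate 10 mm thick (along u), 50 mm wide (along v), standing 33 mm up along n from the fork. It can be pushed or pinched. At the start it stands 130 to 140 mm up the slope from the seat; fully home 90 mm (59 mm clear behind the lid).
- tray: Fixed shallow plywood tray on the table, 160 (x) by 180 (y) by 20 mm, wall 6 mm, floor 6 mm thick, left of the stand; origin at the middle of its underside. Its yaw varies.
- tape: Tape measure, 62x82x36 mm, lying on the table in front; leave alone. Origin at the middle of its underside.
- offcut: Wooden offcut 60x90x30 mm, behind the tray; leave alone. Origin at the middle of its underside.
- spray_can: Spray can, 59 mm across, 198 mm tall, behind the tray; leave alone. Origin at the middle of its underside.
- screw_jar: Jar with black cap, 61 mm across, 86 mm tall, right of the stand; leave alone. Origin at the middle of its underside.
- grease_tin: Round flat tin, 69 mm across, 47 mm high, front right; leave alone. Origin at the middle of its underside.

How it is judged (in metres and radians):
On the way, in this order (a step that is already met when the one before it is completed fails the run):
1. the fork is slid home (within 8 mm of its stop) while the tin is seated and the lid still on (value of joint fork above 0.042 m and z of lid in the frame of tin_base below 0.034 m and distance between tin_base and seat below 0.007 m), for 0.2 s.
2. the lid is drawn clear of the base (more than 70 mm along the axis), the base still seated under the fork (z of lid in the frame of tin_base above 0.094 m and distance between tin_base and seat below 0.007 m and value of joint fork above 0.042 m), for 0.1 s.
At the end, for the whole second after the job is handed in: The lid stands released and at rest on the tray's floor, open side down (rim within 5 mm of the floor, tilt under 0.08 rad, within 70 mm of the tray's middle); the tin base rests in its seat (within 7 mm); the fork is home (within 8 mm of its stop) (z of lid in the frame of tray between 0.003 and 0.011 m and horizontal distance between lid and tray below 0.07 m and angle between lid's own z axis and vertical below 0.08 rad and linear speed of each of lid, tin_base below 0.02 m/s and distance between tin_base and seat below 0.007 m and value of joint fork above 0.042 m); the robot touches nothing.
It fails at once if the tin base is lifted or pushed more than 12 mm out of its seat (distance between tin_base and seat above 0.012 m).
It fails at once if a bystander is moved more than 30 mm (distance of any of tape, offcut, spray_can, screw_jar, grease_tin from where it was at the start of the episode above 0.03 m).
It also fails if it takes over 54 s, if anything falls off the work surface, if the arm or the gripper's body presses on something with over 40 N, if the wrist force passes 120 N, or if a joint passes its speed limit or range.

## Working session

There is one attempt and no reset: what is moved stays moved. The work goes in short steps, Python scripts to look and compute and a shell command to move; the robot and the scene stay as the last step left them, time stands still between calls to the robot, and variables do not carry over. Pictures are saved under pics/ and viewed, at most 10 in all, crops included, and the job is handed in when it is done.

```bash
mkdir -p pics; ls; python3 - <<'E'
from cell import r,eyes
import cv2,numpy as np
np.set_printoptions(precision=4,suppress=True)
for n in("scene","top"):
    c=eyes.camera(n);cv2.imwrite(f"pics/{n}0.png",c["img"]);print(n,c["fx"],c["cx"],c["cy"]);print(c["world_from_camera"])
s=r.observe();print(s["tcp_pos"],s["eef_rot"],s["t"])
E
```

```text
pics
scene 432.18176626400265 280.59132215749855 204.18506567740877
[[   0.493     0.6514   -0.5767 1178.4471]
 [   0.87     -0.3779    0.3168 -296.5954]
 [  -0.0115   -0.6579   -0.753   939.2944]
 [   0.        0.        0.        1.    ]]
top 460.9159462303 284.97647107580985 206.13131849697123
[[   0.0088   -0.9874    0.1579  367.1209]
 [  -0.9998   -0.0062    0.017    26.584 ]
 [  -0.0158   -0.1581   -0.9873 1154.7917]
 [   0.        0.        0.        1.    ]]
[258.8548 595.68   221.5583] [[-0.9172  0.3984 -0.0006]
 [ 0.3984  0.9172 -0.0016]
 [-0.0001 -0.0017 -1.    ]] 0.1
```

View pics/scene0.png

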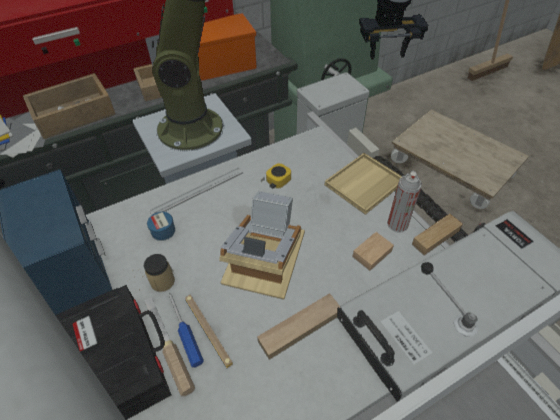

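View pics/top0.png

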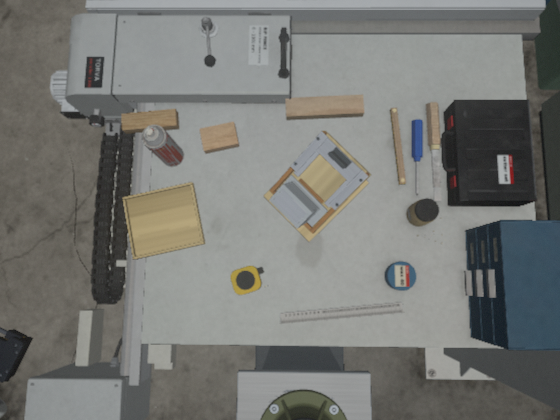

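The scene view shows the stand at about (262,245), with the lid at (272,213) and the dark tab at (255,245). In the top view the lid is at about (297,200), the tab at (340,158) and the tray at (163,220). I'll enlarge the stand in both views.

```bash
python3 - <<'E'
import cv2,numpy as np
a=cv2.imread("pics/top0.png")[125:245,255:380];b=cv2.imread("pics/scene0.png")[185:300,215:310]
a=cv2.resize(a,None,fx=3.2,fy=3.2,interpolation=2);b=cv2.resize(b,None,fx=4,fy=4,interpolation=2)
o=np.zeros((460,800,3),np.uint8);o[:a.shape[0],:400]=a[:460];o[:b.shape[0],405:405+b.shape[1]]=b
cv2.imwrite("pics/crop.png",o)
E
```

```text
(no output)
```

View pics/crop.png

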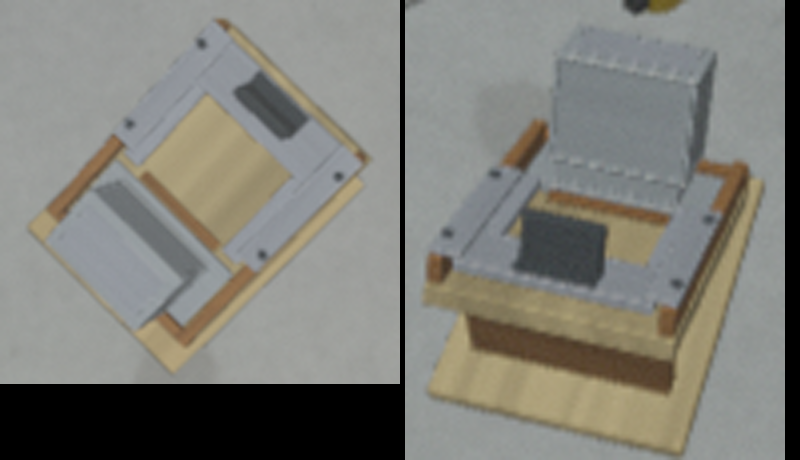

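The crop gives the lid-top corners in both views. The uphill edge faces the scene camera, and the tab is dark. I'll solve the stand pose from the lid corners, and the tab and tray by ray casting.

```bash
cat > h.py <<'E'
import numpy as np,cv2
from scipy.optimize import least_squares
from scipy.spatial.transform import Rotation as R
from cell import r,eyes
np.set_printoptions(precision=2,suppress=True)
CAM={"scene":(432.18,280.59,204.19,np.array([[.493,.6514,-.5767,1178.4471],[.87,-.3779,.3168,-296.5954],[-.0115,-.6579,-.753,939.2944]])),
"top":(460.92,284.98,206.13,np.array([[.0088,-.9874,.1579,367.1209],[-.9998,-.0062,.017,26.584],[-.0158,-.1581,-.9873,1154.7917]]))}
def ray(c,p):
    f,cx,cy,T=CAM[c]; return T[:,3],T[:,:3]@np.array([(p[0]-cx)/f,(p[1]-cy)/f,1])
def onz(c,p,z):
    o,d=ray(c,p);return o+d*(z-o[2])/d[2]
def proj(c,P):
    f,cx,cy,T=CAM[c];q=(P-T[:,3])@T[:,:3];return q[:,:2]/q[:,2:]*f+[cx,cy]
def slope(yaw,t=np.radians(25)):   # columns u,v,n
    return R.from_euler("z",yaw).as_matrix()@R.from_euler("y",-t).as_matrix()
def delta(p,M):   # TCP target -> shift cm, rotvec deg in present tool axes
    s=r.observe();E=np.array(s["eef_rot"])
    print("shift cm",E.T@(np.array(p)-s["tcp_pos"])/10,"rotvec",R.from_matrix(E.T@M).as_rotvec(degrees=True),"t",s["t"])
E
cat > m.py <<'E'
from h import *
top=np.array([[312.8,211.9],[285.3,182.2],[297.8,226.6],[270,199]]);sc=np.array([[252.5,197.5],[286.25,204.5],[258.75,192],[293,198.75]])
C=np.array([[26,-46,0],[26,46,0],[-26,-46,0],[-26,46,0.]])
def f(q):
    P=q[:3]+C@slope(q[3]).T
    return np.r_[proj("top",P)-top,proj("scene",P)-sc].ravel()
s=least_squares(f,[550,-50,130,-.9]);q=s.x;print(q,abs(s.fun).max(),s.fun)
S=slope(q[3]);seat=q[:3]-98*S[:,2];print("seat",seat)
for p in((527,210),(607,225)): # tab top uphill edge, scene
    o,d=ray("scene",((p[0]-405)/4+215,p[1]/4+185))
    for n in(44,47):
        k=(n-(o-seat)@S[:,2])/(d@S[:,2]);print("tab uvn",(o+k*d-seat)@S)
img=cv2.imread("pics/top0.png");h=cv2.cvtColor(img,40)
m=cv2.inRange(h,(15,60,80),(30,255,255));m[:,:115]=0;m[:,215:]=0;m[:175]=0;m[270:]=0
c=max(cv2.findContours(m,0,2)[0],key=cv2.contourArea);b=cv2.boxPoints(cv2.minAreaRect(cv2.convexHull(c)));print(b)
w=np.array([onz("top",p,20) for p in b]);print("tray",w,w.mean(0),np.linalg.norm(np.diff(w,axis=0),axis=1))
E
python3 m.py
```

```text
[533.88  31.9  134.98  -0.81] 1.750322898565571 [-0.35 -0.37 -1.28 -0.32 -0.95  0.57 -0.94 -1.17 -1.75  0.72  0.25  1.61
 -1.37 -1.14 -1.26 -0.46]
seat [562.45   1.92  46.16]
tab uvn [125.04 -19.62  44.  ]
tab uvn [130.09 -18.04  47.  ]
tab uvn [120.42  27.5   44.  ]
tab uvn [125.5   28.79  47.  ]
[[120.32 196.56]
 [192.18 181.95]
 [204.84 244.2 ]
 [132.98 258.82]]
tray [[570.39 460.73  20.  ]
 [608.93 280.83  20.  ]
 [452.22 243.08  20.  ]
 [414.92 419.16  20.  ]] [511.61 350.95  20.  ] [183.98 161.19 179.98]
```

```bash
cat > g.py <<'E'
from h import *
import sys
YAW=-.81;SEAT=np.array([562.45,1.92,45.5])
def go(u,v,n,turn=0):
    S=slope(YAW);M=np.c_[-S[:,0],S[:,1],-S[:,2]]@R.from_euler("z",turn,degrees=True).as_matrix()
    p=SEAT+S@[u,v,n];print("target",p);delta(p,M)
if __name__=="__main__":go(*map(float,sys.argv[1:]))
E
python3 g.py 165 3 150
```

```text
target [624.02 -58.41 251.18]
shift cm [-59.55 -45.45  -2.88] rotvec [  4.91 -24.64  22.58] t 0.1
```

```bash
python3 -m handwheel '[{"x":-10,"y":-7,"z":-3,"claw":0},{"x":-60,"y":-45,"z":-3,"rx":4.9,"ry":-24.6,"rz":22.6,"claw":0},{"x":-60,"y":-45,"z":-3,"rx":4.9,"ry":-24.6,"rz":22.6,"claw":0},{"x":-60,"y":-45,"z":-3,"rx":4.9,"ry":-24.6,"rz":22.6,"claw":0},{"x":-60,"y":-45,"z":-3,"rx":4.9,"ry":-24.6,"rz":22.6,"claw":0},{"x":-60,"y":-45,"z":-3,"rx":4.9,"ry":-24.6,"rz":22.6,"claw":0},{"x":-60,"y":-45,"z":-3,"rx":4.9,"ry":-24.6,"rz":22.6,"claw":0},{"x":-60,"y":-45,"z":-3,"rx":4.9,"ry":-24.6,"rz":22.6,"claw":0},{"x":-60,"y":-45,"z":-3,"rx":4.9,"ry":-24.6,"rz":22.6,"claw":0},{"x":-60,"y":-45,"z":-3,"rx":4.9,"ry":-24.6,"rz":22.6,"claw":0},{"x":-60,"y":-45,"z":-3,"rx":4.9,"ry":-24.6,"rz":22.6,"claw":0},{"x":-60,"y":-45,"z":-3,"rx":4.9,"ry":-24.6,"rz":22.6,"claw":0},{"x":-60,"y":-45,"z":-3,"rx":4.9,"ry":-24.6,"rz":22.6,"claw":0},{"x":-60,"y":-45,"z":-3,"rx":4.9,"ry":-24.6,"rz":22.6,"claw":0},{"x":-60,"y":-45,"z":-3,"rx":4.9,"ry":-24.6,"rz":22.6,"claw":0},{"x":-60,"y":-45,"z":-3,"rx":4.9,"ry":-24.6,"rz":22.6,"claw":0},{"x":-60,"y":-45,"z":-3,"rx":4.9,"ry":-24.6,"rz":22.6,"claw":0},{"x":-60,"y":-45,"z":-3,"rx":4.9,"ry":-24.6,"rz":22.6,"claw":0},{"x":-60,"y":-45,"z":-3,"rx":4.9,"ry":-24.6,"rz":22.6,"claw":0},{"x":-60,"y":-45,"z":-3,"rx":4.9,"ry":-24.6,"rz":22.6,"claw":0}]'
python3 g.py 165 3 150; python3 - <<'E'
from h import *
c=eyes.camera("wrist");cv2.imwrite("pics/w1.png",c["img"]);np.savez("w1",T=c["world_from_camera"],k=[c["fx"],c["cx"],c["cy"]])
print(c["world_from_camera"],c["fx"],r.observe()["joints"])
E
```

```text
target [624.02 -58.41 251.18]
shift cm [-59.55 -45.45  -2.88] rotvec [  4.91 -24.64  22.58] t 0.1
[[  0.4    0.89   0.22 199.45]
 [  0.92  -0.39  -0.1  621.72]
 [ -0.     0.24  -0.97 383.89]
 [  0.     0.     0.     1.  ]] 303.4509150525509 [-65.71  18.43  -4.01  83.16   1.29  78.54  -3.26]invalid input
```

View pics/w1.png

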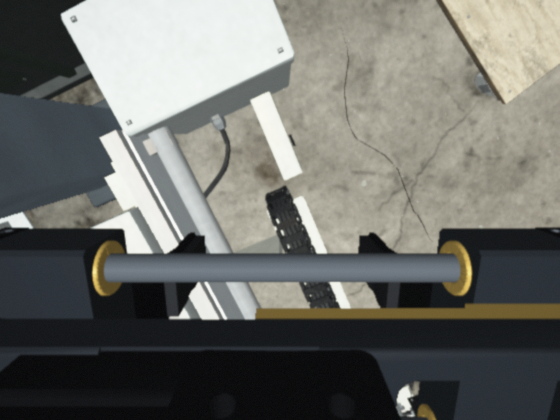

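The move was refused. The wrist view shows only the cart area, and the gripper hides its lower half. I'll try a single full row.

```bash
python3 -m handwheel '[{"x":-4,"y":-3,"z":-1,"rx":0,"ry":0,"rz":0,"claw":0}]'; python3 -m handwheel '[{"x":-3,"y":-2,"z":-1,"claw":0},{"x":-3,"y":-2,"z":-1,"claw":1}]' 10
```

```text
t: 0.23
tcp_pos: [271.4, 565.4, 227.2]
eef_rot: [[-0.922, 0.388, -0.007], [0.388, 0.922, -0.0], [0.006, -0.003, -1.0]]
force: [-1.4, 0.5, -0.2]
opening: 0.978
finger_force: 0.0invalid input
```

```bash
python3 g.py 165 3 150; python3 -m handwheel '[{"x":-4,"y":-3,"z":0,"rx":0,"ry":0,"rz":0,"claw":0},{"x":-8,"y":-6,"z":0,"rx":0,"ry":0,"rz":0,"claw":0}]';python3 g.py 165 3 150
```

```text
target [624.02 -58.41 251.18]
shift cm [-56.67 -43.84  -2.62] rotvec [  4.92 -24.96  23.28] t 0.2333
t: 0.4
tcp_pos: [320.5, 487.3, 230.5]
eef_rot: [[-0.918, 0.396, 0.0], [0.396, 0.918, -0.0], [-0.0, -0.0, -1.0]]
force: [1.8, 0.3, 0.2]
opening: 0.855
finger_force: 0.0
target [624.02 -58.41 251.18]
shift cm [-49.5  -38.07  -2.06] rotvec [  5.02 -24.65  22.69] t 0.4
```

```bash
python3 -m handwheel '[{"x":-47.5,"y":-36.5,"z":-2,"rx":5,"ry":-24.6,"rz":22.6,"claw":0},{"x":-47.5,"y":-36.5,"z":-2,"rx":5,"ry":-24.6,"rz":22.6,"claw":0},{"x":-47.5,"y":-36.5,"z":-2,"rx":5,"ry":-24.6,"rz":22.6,"claw":0},{"x":-47.5,"y":-36.5,"z":-2,"rx":5,"ry":-24.6,"rz":22.6,"claw":0},{"x":-47.5,"y":-36.5,"z":-2,"rx":5,"ry":-24.6,"rz":22.6,"claw":0},{"x":-47.5,"y":-36.5,"z":-2,"rx":5,"ry":-24.6,"rz":22.6,"claw":0},{"x":-47.5,"y":-36.5,"z":-2,"rx":5,"ry":-24.6,"rz":22.6,"claw":0},{"x":-47.5,"y":-36.5,"z":-2,"rx":5,"ry":-24.6,"rz":22.6,"claw":0},{"x":-47.5,"y":-36.5,"z":-2,"rx":5,"ry":-24.6,"rz":22.6,"claw":0},{"x":-47.5,"y":-36.5,"z":-2,"rx":5,"ry":-24.6,"rz":22.6,"claw":0},{"x":-47.5,"y":-36.5,"z":-2,"rx":5,"ry":-24.6,"rz":22.6,"claw":0},{"x":-47.5,"y":-36.5,"z":-2,"rx":5,"ry":-24.6,"rz":22.6,"claw":0},{"x":-47.5,"y":-36.5,"z":-2,"rx":5,"ry":-24.6,"rz":22.6,"claw":0},{"x":-47.5,"y":-36.5,"z":-2,"rx":5,"ry":-24.6,"rz":22.6,"claw":0},{"x":-47.5,"y":-36.5,"z":-2,"rx":5,"ry":-24.6,"rz":22.6,"claw":0},{"x":-47.5,"y":-36.5,"z":-2,"rx":5,"ry":-24.6,"rz":22.6,"claw":0},{"x":-47.5,"y":-36.5,"z":-2,"rx":5,"ry":-24.6,"rz":22.6,"claw":0}]'
python3 g.py 165 3 150; python3 - <<'E'
from h import *
c=eyes.camera("wrist");cv2.imwrite("pics/w2.png",c["img"]);np.savez("w2",T=c["world_from_camera"],k=[c["fx"],c["cx"],c["cy"]])
print(r.observe()["joints"])
E
```

```text
t: 1.82
tcp_pos: [610.4, -36.8, 250.4]
eef_rot: [[-0.623, 0.727, 0.289], [0.659, 0.687, -0.306], [-0.421, -0.0, -0.907]]
force: [-0.6, -0.3, 0.3]
opening: 0.005
finger_force: 0.0
target [624.02 -58.41 251.18]
shift cm [-2.31 -0.49  0.98] rotvec [-0.09 -0.1  -0.17] t 1.8167
[-37.46   0.86  26.16 104.22  23.09  63.12  23.83]
```

View pics/w2.png

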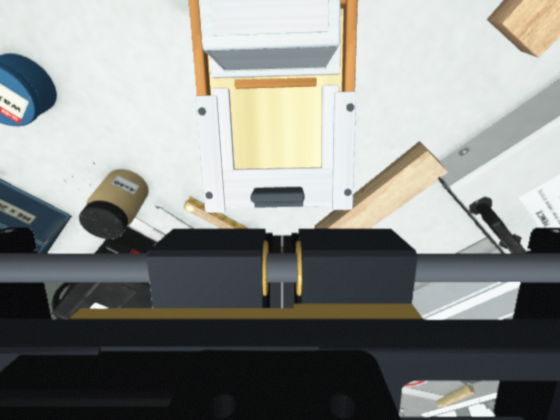

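The wrist view shows the stand symmetric about column ~277: tab at (251–304, 187–206), lid's uphill top edge near row 40, rail screws at (202,112), (208,195), (350,107), (348,192). The yaw seems about 2° off, so I'll measure it.

```bash
python3 - <<'E'
from h import *
from g import *
d=np.load("w2.npz");T=d["T"];f,cx,cy=d["k"]
S=slope(YAW)
def pl(p,n):
    o=T[:3,3];k=T[:3,:3]@np.array([(p[0]-cx)/f,(p[1]-cy)/f,1])
    a=(n-(o-SEAT)@S[:,2])/(k@S[:,2]);return (o+k*a-SEAT)@S
for p in((202,112),(208,195),(350,107),(348,192)):print("screw",pl(p,16))
for p in((251,188),(304,187),(251,206),(304,206)):print("tab n46",pl(p,46),"n13",pl(p,13)[:2])
img=cv2.imread("pics/w2.png");g=cv2.cvtColor(img,6)
print(g[25:75:2,270],g[180:216:2,277]);print(g[35,195:210],g[35,330:350],g[196,240:320:2])
E
```

```text
screw [ 57.71 -68.25  16.  ]
screw [139.25 -67.6   16.  ]
screw [53.79 74.09 16.  ]
screw [136.74  76.15  16.  ]
tab n46 [126.77 -20.04  46.  ] n13 [132.68 -23.49]
tab n46 [126.06  28.8   46.  ] n13 [131.88  31.2 ]
tab n46 [143.84 -20.53  46.  ] n13 [151.79 -24.04]
tab n46 [144.06  29.04  46.  ] n13 [152.03  31.46]
[239 240 242 241 227 242 243 243 243 242 237 209 151 141 140 139 138 141
 143 142 141 142 209 239 239] [239 241 238 194  57  44  55  82  96  97  96  84  98 133 231 236 237 236]
[167 166 164 164 164 154 173 219 235 239 239 240 240 239 240] [243 243 243 243 243 243 243 240 228 207 210 218 182 117  86  93 134 157
 166 166] [239 238 238 237 238 168  93  94  95  95  95  94  96  95  95  94  95  94
  96  95  95  96  95  97  97  97  99  98  97  97  96  88 142 236 238 237
 238 238 238 238]
```

```bash
python3 - <<'E'
from h import *
import g
S0=slope(g.YAW);g.SEAT=g.SEAT+1.6*S0[:,1];g.YAW=-.79;S=slope(g.YAW)
d=np.load("w2.npz");T=d["T"];f,cx,cy=d["k"]
def pl(p,n):
    o=T[:3,3];k=T[:3,:3]@np.array([(p[0]-cx)/f,(p[1]-cy)/f,1])
    a=(n-(o-g.SEAT)@S[:,2])/(k@S[:,2]);return (o+k*a-g.SEAT)@S
print(g.SEAT,pl((270,47.5),98),pl((202,47.5),98),pl((342,47.5),98),"tabtop",pl((277,191),46),pl((277,207),46))
E
sed -i 's/^YAW=.*/YAW=-.79;SEAT=np.array([563.6,3.0,45.3])/' g.py
python3 g.py 170 3 30;  python3 g.py 108 3 30
```

```text
[563.61   3.02  45.5 ] [21.77 -0.24 98.  ] [ 20.62 -46.05  98.  ] [22.98 48.07 98.  ] tabtop [129.71   0.34  46.  ] [144.93  -0.06  46.  ]
target [665.25 -95.33 144.33]
shift cm [-2.95 -0.18 13.04] rotvec [-0.5  -0.12 -1.05] t 1.8667
target [625.7  -55.41 118.13]
shift cm [ 3.25 -0.29 13.06] rotvec [-0.5  -0.12 -1.05] t 1.8667
```

```bash
sed -i 's/^YAW=.*/YAW=-.78;SEAT=np.array([562.4,4.3,44.7])/' g.py
python3 -m handwheel '[{"x":-3,"y":0,"z":0,"rx":0,"ry":0,"rz":-1.3,"claw":0},{"x":-3,"y":0,"z":4,"rx":0,"ry":0,"rz":-1.3,"claw":0},{"x":-3,"y":0,"z":8,"rx":0,"ry":0,"rz":-1.3,"claw":0},{"x":-3,"y":0,"z":11,"rx":0,"ry":0,"rz":-1.3,"claw":0},{"x":-3,"y":0,"z":13,"rx":0,"ry":0,"rz":-1.3,"claw":0},{"x":-3,"y":0,"z":13,"rx":0,"ry":0,"rz":-1.3,"claw":0},{"x":-3,"y":0,"z":13,"rx":0,"ry":0,"rz":-1.3,"claw":0}]'; python3 g.py 108 2 30
```

```text
t: 2.45
tcp_pos: [666.4, -93.3, 144.3]
eef_rot: [[-0.644, 0.709, 0.289], [0.64, 0.705, -0.305], [-0.42, -0.012, -0.908]]
force: [0.2, -0.1, 2.0]
opening: 0.006
finger_force: 0.0
target [624.38 -54.2  117.53]
shift cm [ 6.33 -0.19  0.02] rotvec [-0.8  -0.18 -0.13] t 2.45
```

```bash
python3 -m handwheel '[{"x":0.6,"y":0,"z":0,"rx":-0.8,"ry":0,"rz":0,"claw":0},{"x":1.2,"y":0,"z":0,"rx":-0.8,"ry":0,"rz":0,"claw":0},{"x":1.8,"y":0,"z":0,"rx":-0.8,"ry":0,"rz":0,"claw":0},{"x":2.4,"y":-0.1,"z":0,"rx":-0.8,"ry":0,"rz":0,"claw":0},{"x":3,"y":-0.1,"z":0,"rx":-0.8,"ry":0,"rz":0,"claw":0},{"x":3.5,"y":-0.1,"z":0,"rx":-0.8,"ry":0,"rz":0,"claw":0},{"x":4,"y":-0.2,"z":0,"rx":-0.8,"ry":0,"rz":0,"claw":0},{"x":4.5,"y":-0.2,"z":0,"rx":-0.8,"ry":0,"rz":0,"claw":0},{"x":5,"y":-0.2,"z":0,"rx":-0.8,"ry":0,"rz":0,"claw":0},{"x":5.4,"y":-0.2,"z":0,"rx":-0.8,"ry":0,"rz":0,"claw":0},{"x":5.7,"y":-0.2,"z":0,"rx":-0.8,"ry":0,"rz":0,"claw":0},{"x":5.9,"y":-0.2,"z":0,"rx":-0.8,"ry":0,"rz":0,"claw":0}]'; python3 - <<'E'
from h import *
c=eyes.camera("wrist");cv2.imwrite("pics/w3.png",c["img"]);np.savez("w3",T=c["world_from_camera"],k=[c["fx"],c["cx"],c["cy"]])
E
```

```text
t: 3.45
tcp_pos: [627.5, -58.5, 120.3]
eef_rot: [[-0.641, 0.706, 0.3], [0.641, 0.708, -0.296], [-0.421, 0.003, -0.907]]
force: [2.1, 0.3, 2.3]
opening: 0.007
finger_force: 1.0
```

View pics/w3.png

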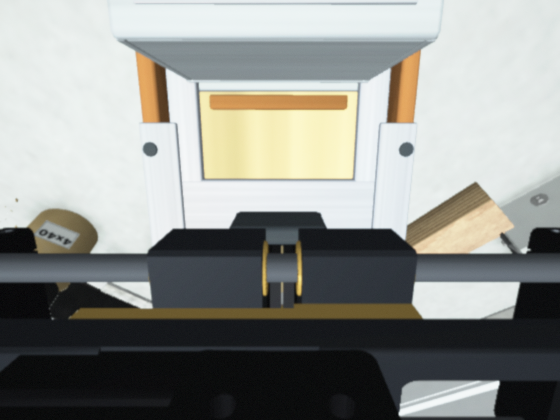

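The fork is moving: the tab is at (280,220) against the fingers, and the lid is square in view and centred at column 278. I'll push on to the stop.

```bash
python3 -m handwheel '[{"x":0.3,"y":0,"z":0,"rx":0,"ry":0,"rz":0,"claw":0},{"x":0.5,"y":0,"z":0,"rx":0,"ry":0,"rz":0,"claw":0},{"x":0.7,"y":0,"z":0,"rx":0,"ry":0,"rz":0,"claw":0},{"x":0.8,"y":0,"z":0,"rx":0,"ry":0,"rz":0,"claw":0},{"x":0.8,"y":0,"z":0,"rx":0,"ry":0,"rz":0,"claw":0}]'; python3 g.py 108 2 30;python3 -m handwheel '[{"x":0.2,"y":0,"z":0,"rx":0,"ry":0,"rz":0,"claw":0},{"x":0.4,"y":0,"z":0,"rx":0,"ry":0,"rz":0,"claw":0},{"x":0.4,"y":0,"z":0,"rx":0,"ry":0,"rz":0,"claw":0}]'; python3 g.py 108 2 30
```

```text
t: 3.92
tcp_pos: [622.3, -53.6, 116.9]
eef_rot: [[-0.641, 0.706, 0.3], [0.641, 0.708, -0.296], [-0.421, 0.002, -0.907]]
force: [2.4, -0.3, 0.6]
opening: 0.007
finger_force: 0.5
target [624.38 -54.2  117.53]
shift cm [-0.2   0.1   0.02] rotvec [ 0.02 -0.11 -0.28] t 3.9167
t: 4.17
tcp_pos: [620.5, -51.8, 115.8]
eef_rot: [[-0.641, 0.706, 0.301], [0.641, 0.708, -0.297], [-0.423, 0.003, -0.906]]
force: [4.5, -3.1, -0.4]
opening: 0.003
finger_force: 1.9
target [624.38 -54.2  117.53]
shift cm [-0.47  0.1   0.03] rotvec [ 0.05  0.   -0.3 ] t 4.1667
```

```bash
python3 -m handwheel '[{"x":0.2,"y":0,"z":0,"rx":0,"ry":0,"rz":0,"claw":0},{"x":0.3,"y":0,"z":0,"rx":0,"ry":0,"rz":0,"claw":0},{"x":0.3,"y":0,"z":0,"rx":0,"ry":0,"rz":0,"claw":0}]'; python3 g.py 108 2 30
```

```text
t: 4.42
tcp_pos: [620.4, -51.7, 115.9]
eef_rot: [[-0.639, 0.707, 0.304], [0.641, 0.707, -0.298], [-0.426, 0.005, -0.905]]
force: [8.8, -7.6, -1.9]
opening: 0.011
finger_force: 4.8
target [624.38 -54.2  117.53]
shift cm [-0.48  0.1   0.05] rotvec [ 0.12  0.21 -0.37] t 4.4167
```

The fork is at its stop: 12 N and no more movement. Next I'll back off, rise, turn −90° and open.

```bash
python3 -m handwheel '[{"x":-2,"y":0,"z":0,"rx":0,"ry":0,"rz":0,"claw":0},{"x":-2,"y":0,"z":-4,"rx":0,"ry":0,"rz":0,"claw":0},{"x":-2,"y":0,"z":-8,"rx":0,"ry":0,"rz":0,"claw":0},{"x":-2,"y":0,"z":-12,"rx":0,"ry":0,"rz":0,"claw":0},{"x":-2,"y":0,"z":-16,"rx":0,"ry":0,"rz":0,"claw":8.7},{"x":0,"y":0,"z":-16,"rx":0,"ry":0,"rz":-90,"claw":8.7},{"x":3,"y":0,"z":-16,"rx":0,"ry":0,"rz":-90,"claw":8.7},{"x":6,"y":0,"z":-16,"rx":0,"ry":0,"rz":-90,"claw":8.7},{"x":9,"y":0,"z":-16,"rx":0,"ry":0,"rz":-90,"claw":8.7},{"x":10,"y":0,"z":-16,"rx":0,"ry":0,"rz":-90,"claw":8.7},{"x":10,"y":0,"z":-16,"rx":0,"ry":0,"rz":-90,"claw":8.7},{"x":10,"y":0,"z":-16,"rx":0,"ry":0,"rz":-90,"claw":8.7},{"x":10,"y":0,"z":-16,"rx":0,"ry":0,"rz":-90,"claw":8.7},{"x":10,"y":0,"z":-16,"rx":0,"ry":0,"rz":-90,"claw":8.7},{"x":10,"y":0,"z":-16,"rx":0,"ry":0,"rz":-90,"claw":8.7},{"x":10,"y":0,"z":-16,"rx":0,"ry":0,"rz":-90,"claw":8.7},{"x":10,"y":0,"z":-16,"rx":0,"ry":0,"rz":-90,"claw":8.7},{"x":10,"y":0,"z":-16,"rx":0,"ry":0,"rz":-90,"claw":8.7},{"x":10,"y":0,"z":-16,"rx":0,"ry":0,"rz":-90,"claw":8.7},{"x":10,"y":0,"z":-16,"rx":0,"ry":0,"rz":-90,"claw":8.7}]'; python3 g.py 0 0 150 -90;python3 - <<'E'
from h import *
for n in("wrist","scene","top"):
    c=eyes.camera(n);cv2.imwrite(f"pics/{n}4.png",c["img"]);np.savez(n+"4",T=c["world_from_camera"],k=[c["fx"],c["cx"],c["cy"]])
print(r.observe()["joints"])
w=cv2.imread("pics/wrist4.png")[:260];s=cv2.imread("pics/scene4.png")[150:290,200:330];s=cv2.resize(s,None,fx=2.4,fy=2.4)
o=np.zeros((600,560,3),np.uint8);o[:260]=w;o[262:598,:312]=s;cv2.imwrite("pics/c4.png",o)
E
```

```text
t: 6.08
tcp_pos: [505.5, 62.5, 216.8]
eef_rot: [[-0.708, -0.64, 0.299], [-0.707, 0.643, -0.296], [-0.003, -0.421, -0.907]]
force: [-0.7, -0.0, 0.5]
opening: 0.988
finger_force: 0.0
target [517.33  48.88 180.65]
shift cm [ 0.13 -0.11  4.04] rotvec [ 0.12  0.01 -0.39] t 6.0833
[-51.62  -8.61  22.71 116.16  29.66  67.18  95.41]
```

View pics/c4.png

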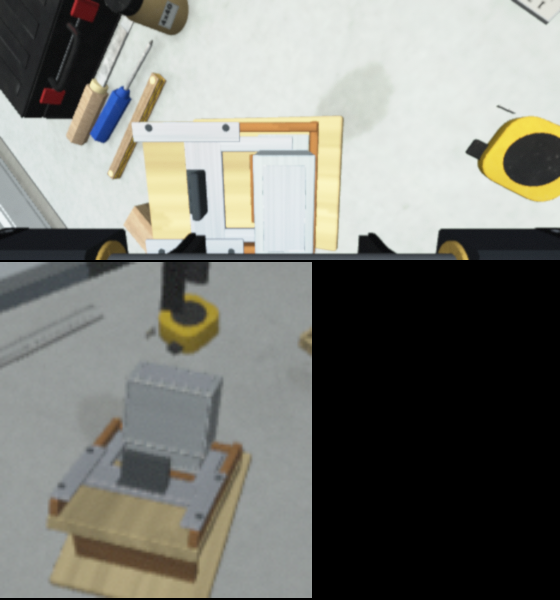

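The fork is home (tab at ~(193,195) in the wrist view), and the lid top spans columns 254–316 at row ~200. I'll check its centre in u.

```bash
python3 - <<'E'
from h import *
import g
S=slope(g.YAW)
d=np.load("wrist4.npz");T=d["T"];f,cx,cy=d["k"]
im=cv2.cvtColor(cv2.imread("pics/wrist4.png"),6)
print(im[165,245:325],im[220,245:325],im[145:165,280])
def pl(p,n):
    o=T[:3,3];k=T[:3,:3]@np.array([(p[0]-cx)/f,(p[1]-cy)/f,1])
    a=(n-(o-g.SEAT)@S[:,2])/(k@S[:,2]);return (o+k*a-g.SEAT)@S
for p in((254,165),(315,165),(254,220),(316,220),(280,156)):print(pl(p,98))
E
```

```text
[207 209 207 201 177 158 153 172 219 232 236 236 236 237 237 237 236 233
 235 237 236 230 228 227 228 230 231 228 227 229 229 229 228 229 230 230
 229 229 230 229 227 227 226 227 228 228 229 228 228 227 226 227 226 225
 224 224 222 221 223 225 231 233 233 233 232 231 232 232 227 198 159 138
 160 214 228 228 229 228 228 228] [236 235 235 236 235 229 195 153 149 185 221 231 233 233 234 235 235 234
 231 231 231 231 229 227 228 232 231 230 228 228 231 232 233 233 232 231
 229 230 232 230 230 228 228 229 228 230 231 231 230 230 231 232 232 232
 230 229 229 229 232 234 232 230 230 228 227 227 225 209 177 152 148 198
 229 235 235 235 235 235 235 236] [232 232 231 229 219 180 144 137 136 153 197 226 234 236 236 236 235 236
 236 234]
[ 22.46 -37.58  98.  ]
[-28.44 -37.14  98.  ]
[23.91 10.18 98.  ]
[-30.19  10.67  98.  ]
[  0.7  -44.82  98.  ]
```

```bash
python3 -m handwheel '[{"x":0,"y":0.2,"z":3,"rx":0,"ry":0,"rz":-0.4,"claw":8.7},{"x":0,"y":0.2,"z":5.5,"rx":0,"ry":0,"rz":-0.4,"claw":8.7},{"x":0,"y":0.2,"z":8,"rx":0,"ry":0,"rz":-0.4,"claw":8.7},{"x":0,"y":0.2,"z":10,"rx":0,"ry":0,"rz":-0.4,"claw":8.7},{"x":0,"y":0.2,"z":12,"rx":0,"ry":0,"rz":-0.4,"claw":8.7},{"x":0,"y":0.2,"z":13.3,"rx":0,"ry":0,"rz":-0.4,"claw":8.7},{"x":0,"y":0.2,"z":13.3,"rx":0,"ry":0,"rz":-0.4,"claw":8.7},{"x":0,"y":0.2,"z":13.3,"rx":0,"ry":0,"rz":-0.4,"claw":8.7}]';python3 g.py -3 1 56 -90
python3 -m handwheel '[{"x":0,"y":0,"z":0,"rx":0,"ry":0,"rz":0,"claw":6.2},{"x":0,"y":0,"z":0,"rx":0,"ry":0,"rz":0,"claw":5.5},{"x":0,"y":0,"z":0,"rx":0,"ry":0,"rz":0,"claw":5.3},{"x":0,"y":0,"z":0,"rx":0,"ry":0,"rz":0,"claw":5},{"x":0,"y":0,"z":0,"rx":0,"ry":0,"rz":0,"claw":4},{"x":0,"y":0,"z":0,"rx":0,"ry":0,"rz":0,"claw":4},{"x":0,"y":0,"z":0,"rx":0,"ry":0,"rz":0,"claw":4},{"x":0,"y":0,"z":0,"rx":0,"ry":0,"rz":0,"claw":4}]' 45;python3 g.py -3 1 56 -90
```

```text
t: 6.9
tcp_pos: [544.4, 23.8, 95.5]
eef_rot: [[-0.703, -0.646, 0.299], [-0.712, 0.637, -0.297], [0.001, -0.421, -0.907]]
force: [0.7, -0.7, 0.3]
opening: 1.001
finger_force: 0.0
target [544.35  23.57  94.19]
shift cm [0.02 0.04 0.12] rotvec [ 0.08 -0.04  0.07] t 6.9
t: 7.57
tcp_pos: [544.6, 24.8, 95.8]
eef_rot: [[-0.702, -0.646, 0.3], [-0.713, 0.637, -0.295], [-0.0, -0.421, -0.907]]
force: [-1.3, 1.7, 1.6]
opening: 0.596
finger_force: 45.0
target [544.35  23.57  94.19]
shift cm [0.11 0.01 0.17] rotvec [0.1  0.08 0.11] t 7.5667
```

```bash
python3 -m handwheel '[{"x":0,"y":0,"z":-0.4,"rx":0,"ry":0,"rz":0,"claw":4},{"x":0,"y":0,"z":-0.9,"rx":0,"ry":0,"rz":0,"claw":4},{"x":0,"y":0,"z":-1.4,"rx":0,"ry":0,"rz":0,"claw":4},{"x":0,"y":0,"z":-1.9,"rx":0,"ry":0,"rz":0,"claw":4},{"x":0,"y":0,"z":-2.4,"rx":0,"ry":0,"rz":0,"claw":4},{"x":0,"y":0,"z":-2.9,"rx":0,"ry":0,"rz":0,"claw":4}]';python3 g.py -3 1 85 -90
```

```text
t: 8.07
tcp_pos: [535.5, 32.3, 122.1]
eef_rot: [[-0.702, -0.646, 0.299], [-0.712, 0.637, -0.297], [0.001, -0.421, -0.907]]
force: [3.9, -1.9, -11.0]
opening: 0.591
finger_force: 45.0
target [535.63  32.19 120.47]
shift cm [-0.01  0.05  0.15] rotvec [ 0.08 -0.02  0.1 ] t 8.0667
```

```bash
python3 -m handwheel '[{"x":0,"y":0,"z":-0.5,"rx":0,"ry":0,"rz":0,"claw":4},{"x":0,"y":0,"z":-1,"rx":0,"ry":0,"rz":0,"claw":4},{"x":0,"y":0,"z":-1.5,"rx":0,"ry":0,"rz":0,"claw":4},{"x":0,"y":0,"z":-2,"rx":0,"ry":0,"rz":0,"claw":4},{"x":0,"y":0,"z":-2.5,"rx":0,"ry":0,"rz":0,"claw":4},{"x":0,"y":0,"z":-3,"rx":0,"ry":0,"rz":0,"claw":4},{"x":0,"y":0,"z":-3.5,"rx":0,"ry":0,"rz":0,"claw":4},{"x":0,"y":0,"z":-4,"rx":0,"ry":0,"rz":0,"claw":4},{"x":0,"y":0,"z":-4.5,"rx":0,"ry":0,"rz":0,"claw":4},{"x":0,"y":0,"z":-5.2,"rx":0,"ry":0,"rz":0,"claw":4},{"x":0,"y":0,"z":-6,"rx":0,"ry":0,"rz":0,"claw":4},{"x":0,"y":0,"z":-7,"rx":0,"ry":0,"rz":0,"claw":4},{"x":0,"y":0,"z":-8,"rx":0,"ry":0,"rz":0,"claw":4},{"x":0,"y":0,"z":-9,"rx":0,"ry":0,"rz":0,"claw":4},{"x":0,"y":0,"z":-10,"rx":0,"ry":0,"rz":0,"claw":4},{"x":0,"y":0,"z":-10,"rx":0,"ry":0,"rz":0,"claw":4}]';python3 - <<'E'
from h import *
ims=[]
for n,(a,b,c_,d) in {"scene":(130,300,180,340),"top":(110,260,240,390)}.items():
    c=eyes.camera(n);ims.append(cv2.resize(c["img"][a:b,c_:d],(400,425)))
cv2.imwrite("pics/c5.png",np.hstack(ims))
E
```

```text
t: 9.4
tcp_pos: [506.8, 63.9, 215.2]
eef_rot: [[-0.701, -0.646, 0.304], [-0.714, 0.636, -0.293], [-0.004, -0.422, -0.907]]
force: [-0.3, -0.0, -1.8]
opening: 0.597
finger_force: 45.0
```

View pics/c5.png

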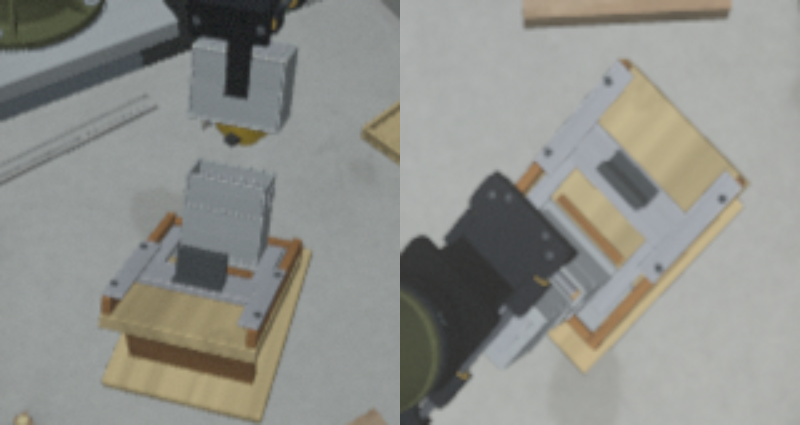

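The lid is clear in the gripper, the base sits seated under the fork, and the tab is home. Next is the tray.

```bash
cat > p.py <<'E'
from h import *
import sys
S=slope(-.78,0);M=np.c_[-S[:,0],S[:,1],-S[:,2]]@R.from_euler("z",-90,degrees=True).as_matrix()
delta(list(map(float,sys.argv[1:])),M)
E
python3 p.py 511.6 351 100
```

```text
shift cm [-20.91  22.77   1.93] rotvec [-24.94   0.1    0.13] t 9.5
```

```bash
python3 -m handwheel '[{"x":-2.5,"y":2.7,"z":-2,"rx":0,"ry":0,"rz":0,"claw":4},{"x":-5,"y":5.4,"z":-2,"rx":-3,"ry":0,"rz":0,"claw":4},{"x":-7.5,"y":8.1,"z":-2,"rx":-7,"ry":0,"rz":0,"claw":4},{"x":-10,"y":10.8,"z":-2,"rx":-12,"ry":0,"rz":0,"claw":4},{"x":-12.5,"y":13.5,"z":-1,"rx":-17,"ry":0,"rz":0,"claw":4},{"x":-15,"y":16.2,"z":0,"rx":-21,"ry":0,"rz":0,"claw":4},{"x":-17.5,"y":18.9,"z":1,"rx":-24.9,"ry":0,"rz":0,"claw":4},{"x":-20,"y":21.6,"z":1.5,"rx":-24.9,"ry":0,"rz":0,"claw":4},{"x":-20.9,"y":22.8,"z":1.9,"rx":-24.9,"ry":0,"rz":0,"claw":4},{"x":-20.9,"y":22.8,"z":1.9,"rx":-24.9,"ry":0,"rz":0,"claw":4},{"x":-20.9,"y":22.8,"z":1.9,"rx":-24.9,"ry":0,"rz":0,"claw":4},{"x":-20.9,"y":22.8,"z":1.9,"rx":-24.9,"ry":0,"rz":0,"claw":4}]';python3 p.py 511.6 351 45;  python3 - <<'E'
from h import *
c=eyes.camera("scene");a=cv2.resize(c["img"][110:230,300:460],(600,450));cv2.imwrite("pics/c6.png",a)
E
```

```text
t: 10.5
tcp_pos: [511.6, 349.3, 99.6]
eef_rot: [[-0.702, -0.712, 0.001], [-0.712, 0.702, -0.002], [0.001, -0.002, -1.0]]
force: [0.5, -0.9, 0.0]
opening: 0.593
finger_force: 45.0
shift cm [-0.13  0.13  5.46] rotvec [-0.11 -0.04  0.08] t 10.5
```

View pics/c6.png

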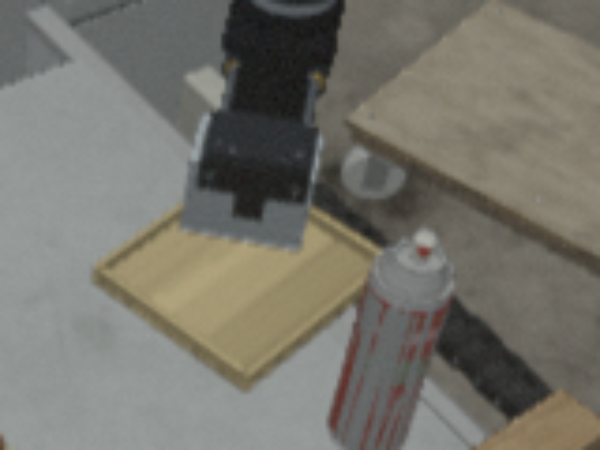

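The lid hangs upright over the tray, well clear of the can. I'll lower it.

```bash
python3 -m handwheel '[{"x":0,"y":0,"z":2,"rx":0,"ry":0,"rz":0,"claw":4},{"x":0,"y":0,"z":3.5,"rx":0,"ry":0,"rz":0,"claw":4},{"x":0,"y":0,"z":4.6,"rx":0,"ry":0,"rz":0,"claw":4},{"x":0,"y":0,"z":5.2,"rx":0,"ry":0,"rz":0,"claw":4},{"x":0,"y":0,"z":5.4,"rx":0,"ry":0,"rz":0,"claw":4},{"x":0,"y":0,"z":5.4,"rx":0,"ry":0,"rz":0,"claw":4}]';python3 -m handwheel '[{"x":0,"y":0,"z":0.2,"rx":0,"ry":0,"rz":0,"claw":4},{"x":0,"y":0,"z":0.4,"rx":0,"ry":0,"rz":0,"claw":4},{"x":0,"y":0,"z":0.4,"rx":0,"ry":0,"rz":0,"claw":4}]'
```

```text
t: 11.05
tcp_pos: [511.4, 350.3, 45.7]
eef_rot: [[-0.702, -0.712, 0.001], [-0.712, 0.702, -0.0], [-0.0, -0.001, -1.0]]
force: [0.3, 0.5, -1.7]
opening: 0.593
finger_force: 45.0
t: 11.3
tcp_pos: [511.4, 350.9, 41.8]
eef_rot: [[-0.702, -0.713, 0.001], [-0.713, 0.702, 0.0], [-0.001, -0.001, -1.0]]
force: [0.6, -1.1, -1.1]
opening: 0.597
finger_force: 45.0
```

```bash
python3 -m handwheel '[{"x":0,"y":0,"z":0.15,"rx":0,"ry":0,"rz":0,"claw":4},{"x":0,"y":0,"z":0.2,"rx":0,"ry":0,"rz":0,"claw":4},{"x":0,"y":0,"z":0.2,"rx":0,"ry":0,"rz":0,"claw":4}]'
```

```text
t: 11.55
tcp_pos: [511.2, 350.8, 39.5]
eef_rot: [[-0.702, -0.713, 0.0], [-0.713, 0.702, -0.0], [-0.0, -0.001, -1.0]]
force: [-0.6, 0.1, -1.6]
opening: 0.595
finger_force: 45.0
```

```bash
python3 -m handwheel '[{"x":0,"y":0,"z":0.1,"rx":0,"ry":0,"rz":0,"claw":4},{"x":0,"y":0,"z":0.2,"rx":0,"ry":0,"rz":0,"claw":4},{"x":0,"y":0,"z":0.2,"rx":0,"ry":0,"rz":0,"claw":4},{"x":0,"y":0,"z":0.2,"rx":0,"ry":0,"rz":0,"claw":4}]'
```

```text
t: 11.88
tcp_pos: [511.4, 350.9, 37.9]
eef_rot: [[-0.702, -0.712, 0.001], [-0.712, 0.702, 0.0], [-0.001, -0.0, -1.0]]
force: [-0.9, -0.8, 2.3]
opening: 0.596
finger_force: 45.0
```

Contact with the floor is felt. I'll release, rise and check.

```bash
python3 -m handwheel '[{"x":0,"y":0,"z":0.05,"rx":0,"ry":0,"rz":0,"claw":5.4},{"x":0,"y":0,"z":0.05,"rx":0,"ry":0,"rz":0,"claw":6.5},{"x":0,"y":0,"z":0,"rx":0,"ry":0,"rz":0,"claw":8.7},{"x":0,"y":0,"z":0,"rx":0,"ry":0,"rz":0,"claw":8.7},{"x":0,"y":0,"z":0,"rx":0,"ry":0,"rz":0,"claw":8.7},{"x":0,"y":0,"z":0,"rx":0,"ry":0,"rz":0,"claw":8.7},{"x":0,"y":0,"z":-2,"rx":0,"ry":0,"rz":0,"claw":8.7},{"x":0,"y":0,"z":-5,"rx":0,"ry":0,"rz":0,"claw":8.7},{"x":0,"y":0,"z":-9,"rx":0,"ry":0,"rz":0,"claw":8.7},{"x":0,"y":0,"z":-13,"rx":0,"ry":0,"rz":0,"claw":8.7},{"x":0,"y":0,"z":-17,"rx":0,"ry":0,"rz":0,"claw":8.7},{"x":0,"y":0,"z":-20,"rx":0,"ry":0,"rz":0,"claw":8.7},{"x":0,"y":0,"z":-20,"rx":0,"ry":0,"rz":0,"claw":8.7},{"x":0,"y":0,"z":-20,"rx":0,"ry":0,"rz":0,"claw":8.7}]';python3 - <<'E'
from h import *
c=eyes.camera("scene");a=cv2.resize(c["img"][110:310,200:470],(800,592));cv2.imwrite("pics/c7.png",a)
E
```

```text
t: 13.05
tcp_pos: [512.3, 351.4, 240.1]
eef_rot: [[-0.702, -0.712, 0.004], [-0.712, 0.702, 0.003], [-0.005, -0.001, -1.0]]
force: [0.4, -0.5, -0.1]
opening: 1.001
finger_force: 0.0
```

View pics/c7.png

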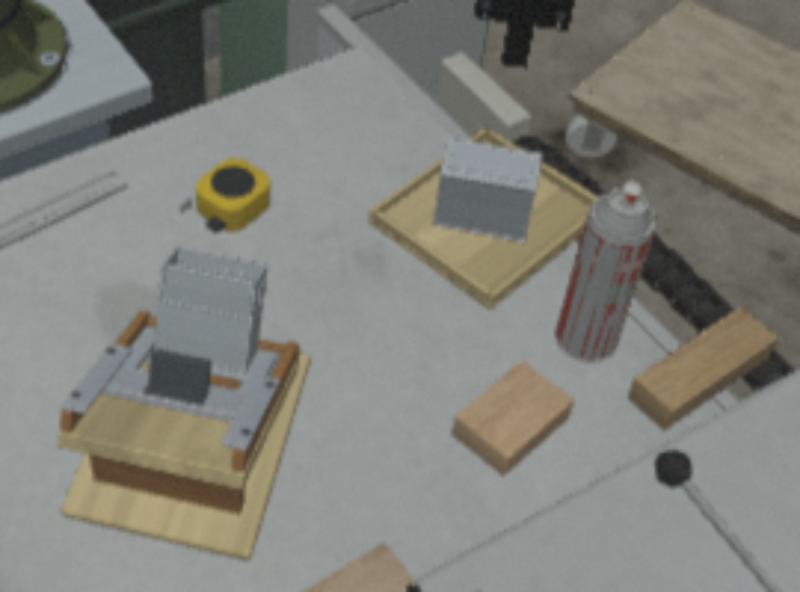

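The lid stands flat in the middle of the tray at (488,190). The base is seated, the fork is home at (180,375), and the other things are undisturbed.

```bash
python3 -c "
from cell import r
print(r.job_done())"
```

```text
the job is handed in; nothing more can be done
None
```

I handed the job in at about 13 s. The last picture shows the lid standing open side down, flat near the middle of the tray, the base seated under the fork, the fork home and the nearby things undisturbed; the hand-in call gave no verdict.

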